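Deal bearings into two kit trays with a push block

ROBOT

A 7-joint arm with a two-finger parallel gripper is mounted at the origin on a cart in front of the work surface, level with it; the furniture and walls round the work are solid. World frame = base frame: x ahead of the robot, y to its left, z up, the work surface at z = 0. Lengths are in m, angles in rad, forces in N, time in s.
With the tool pointing down it reaches from about 0.4 to 0.85 m from the base axis. Payload 4.5 kg.
Tool frame: the origin (TCP) lies where the fingers leave the gripper's body, on its centre line; the fingertips stand 64 mm ahead of it and the grasp point (between the pads) lies 45 mm ahead of it; z points along the fingers, y is the line along which they close (so a half turn about z gives the same grasp; the last joint's range is limited). The gripper opens to 88 mm and grips with 3 to 60 N. Pads are 18 mm wide; open, the fingers measure 123 mm over their backs; the gripper's body (75 mm by 187 mm) begins 45 mm behind the grasp point.
Start: joints at [-1.141, 0.689, -0.195, 1.565, 0.157, 0.902, -0.215], TCP at [0.241, 0.577, 0.303] pointing down, gripper open.
Joint ranges: [-3.01, 3.01], [-0.46, 2.08], [-1.47, 1.51], [0.13, 2.56], [-1, 4.14], [0.04, 2.09], [-2.66, 2.66]. Speed limits (rad/s): [2.57, 2.57, 3.14, 3.14, 3.14, 3.14, 3.14].

INTERFACE

Orientations are given as a unit quaternion [x, y, z, w].
In Python, from plant import r, snapshot, calibration gives the robot as it stands. The module is installed in compiled form; this text tells all that it offers.
- The arm moves only by the shell command python3 -m creep 'ROWS' [FORCE]. ROWS is JSON, a list that holds one entry, the list of rows, each a list of 7 numbers: the shift along the tool's x, y, z in mm, then the turn, a rotation vector about the tool's x, y, z in degrees, then the opening, from 0 (shut) to 1 (fully open). A call has exactly 10 rows; each row shifts and turns the commanded pose from where the row before left it, along the tool's axes as they then stand; what a row does not reach is not made up. A row lasts 1/10 s, in which the tool goes at most 50 mm and 8.59 degrees, less where a joint would pass 70% of its speed; a pose out of reach is approached as far as the arm can. A call with a gripper value outside its range is refused whole. The fingers move at their own pace and stop on an object; FORCE is the grip in N (left out, the last holds). Time passes only in rows, so rows that do not move let the fingers close, or fill a call up. It gives the time, the measured TCP pose, the force, the opening and the grip force at its end, in the units of the state.
- r.get_state(): the state, without advancing time (a new reading comes with each control period).
- snapshot(name): name is "side" or "top"; returns the picture (384x512x3 uint8, red, green, blue); there is no depth.
- calibration(name): a dict with "fx", "fy", "cx", "cy" (pixels), "R" (3x3) and "t" (3): a world point X has camera coordinates R X + t. Camera axes: x right, y down, z forward; pixel columns grow to the right and rows downward; lengths in m; the calibration is good to about 2 mm. A picture is of the moment at which its call begins. calibration takes no time and is no camera call.
- r.hand_in(): hands the job in; it is judged then, once.
The state is a dict: "time": time; "joints": joint angles; "dq": joint speeds; "joint_torque": joint torques, N m; "ee_pos": TCP position; "tool_rot": TCP orientation; "force": force on the tool from outside, world axes, zero at the start; "torque": the same for the moment, N m; "opening": finger opening in m; "grasp_force": force on a finger pad.
Only numpy, scipy, OpenCV 4.12 (cv2) and the standard library are available. Lean on these libraries where they do the work, as an engineer would, in place of code of your own. Each camera call takes 0.05 s, during which the arm holds its last target. There are 200 camera calls.

TASK

Share out the four clean ball bearings between the two rebuild-kit trays, dealing them one at a time in turn and beginning with the blue tray (blue, yellow, blue, yellow), so that each bearing ends lying inside a tray and each tray holds two. Clean bearings must not be handled: slide each one over the bench and in through the tray's open front with the wooden push block, never touching or lifting a bearing with the gripper. Then stand the push block back on its rubber mat and let go; leave everything else where it lies.

Things in the scene. Friction and masses are not known exactly. Their poses are not given: they have to be found in the camera images.
- push_block: Wooden push block, 0.18 kg, loose on the mat. Origin: centre of its underside. Sole 14 mm tall, 50 mm wide (own y), own x from -40 mm to prong tips at +36 mm. Its front (+x) is a shallow 120 degree V notch, vertex at x = +22 mm. Orange grip: upright plate over the origin, 36 mm long (x), 22 mm thick (y, grip across this), its top 88 mm above the underside.
- notch_seat (a point): Point on the push block, 42 mm ahead (+x) of its origin, at the height of its underside: where the centre of a bearing lies when nested in the V notch.
- rubber_mat: Thin black rubber mat fixed on the bench to the left or right of the bearings, 110 mm (x) by 90 mm (y) by 2 mm, where the push block is kept. Origin: centre of its underside.
- blue_tray: Blue kit tray fixed to the bench, 90 mm deep (own x), 80 mm wide (y), 20 mm tall; open at the top and along its whole front (-x, toward the robot); 5 mm walls at sides and back, 70 mm clear width. Its floor is a sheet under 1 mm thick that nothing catches on. Origin: centre of its underside; the mouth is at own x = -45 mm, the inside of the back wall at +40 mm.
- yellow_tray: Yellow kit tray fixed to the bench, 90 mm deep (own x), 80 mm wide (y), 20 mm tall; open at the top and along its whole front (-x, toward the robot); 5 mm walls at sides and back, 70 mm clear width. Its floor is a sheet under 1 mm thick that nothing catches on. Origin: centre of its underside; the mouth is at own x = -45 mm, the inside of the back wall at +40 mm.
- blue_tray_middle (a point): Middle of the blue tray's inside, at floor level: 42.5 mm behind the mouth, 42.5 mm before the back wall, on the tray's own x axis.
- yellow_tray_middle (a point): Middle of the yellow tray's inside, at floor level: 42.5 mm behind the mouth, 42.5 mm before the back wall, on the tray's own x axis.
- bearing_1: Ball bearing, a steel ring 35 mm in outer diameter and 11 mm thick, 50 g, lying flat and loose on the bench; the four bearings are alike. Origin: centre of its underside.
- bearing_2: Ball bearing, a steel ring 35 mm in outer diameter and 11 mm thick, 50 g, lying flat and loose on the bench; the four bearings are alike. Origin: centre of its underside.
- bearing_3: Ball bearing, a steel ring 35 mm in outer diameter and 11 mm thick, 50 g, lying flat and loose on the bench; the four bearings are alike. Origin: centre of its underside.
- bearing_4: Ball bearing, a steel ring 35 mm in outer diameter and 11 mm thick, 50 g, lying flat and loose on the bench; the four bearings are alike. Origin: centre of its underside.
- tape_red: Bystander: roll of red tape, 68 mm across, 19 mm tall, lying on the other side from the mat. Origin: centre of its underside.
- crown_gear: Bystander: grey toothed gear wheel, 52 mm across, 16 mm tall, lying between the two trays. Origin: centre of its underside.
- pinion_gear: Bystander: small grey toothed gear with a raised hub, 38 mm across, 18 mm tall, right of the trays. Origin: centre of its underside.
- nose_pliers: Bystander: pliers with blue handles, 172 mm long, 11 mm tall, lying left of the trays. Origin: centre of its underside.
There are look-alikes about, which are no part of the job. What is shaped like the push_block but red is not meant.

How it is judged:
On the way, in this order (a step that is already met when the one before it is completed fails the run):
1. the push block is taken off its mat (horizontal distance between push_block and rubber_mat above 0.08 m), for 0.1 s.
2. a first bearing is in the blue tray (horizontal distance between any of bearing_1, bearing_2, bearing_3, bearing_4 and blue_tray_middle below 0.032 m), for 0.2 s.
3. a first bearing is in the yellow tray (horizontal distance between any of bearing_1, bearing_2, bearing_3, bearing_4 and yellow_tray_middle below 0.032 m), for 0.2 s.
4. a second bearing is in the blue tray ((horizontal distance between each of bearing_2, bearing_1 and blue_tray_middle below 0.032 m or horizontal distance between each of bearing_3, bearing_1 and blue_tray_middle below 0.032 m or horizontal distance between each of bearing_3, bearing_2 and blue_tray_middle below 0.032 m or horizontal distance between each of bearing_4, bearing_1 and blue_tray_middle below 0.032 m or horizontal distance between each of bearing_4, bearing_2 and blue_tray_middle below 0.032 m or horizontal distance between each of bearing_4, bearing_3 and blue_tray_middle below 0.032 m)), for 0.2 s.
5. a second bearing is in the yellow tray ((horizontal distance between each of bearing_2, bearing_1 and yellow_tray_middle below 0.032 m or horizontal distance between each of bearing_3, bearing_1 and yellow_tray_middle below 0.032 m or horizontal distance between each of bearing_3, bearing_2 and yellow_tray_middle below 0.032 m or horizontal distance between each of bearing_4, bearing_1 and yellow_tray_middle below 0.032 m or horizontal distance between each of bearing_4, bearing_2 and yellow_tray_middle below 0.032 m or horizontal distance between each of bearing_4, bearing_3 and yellow_tray_middle below 0.032 m)), for 0.2 s.
At the end, for the whole second after the job is handed in: Two bearings lie flat and at rest in each tray, each centre within 32 mm of the middle of the tray's inside, and the push block stands upright, released, on the rubber mat, its origin within 35 mm of the mat's centre ((horizontal distance between each of bearing_2, bearing_1 and blue_tray_middle below 0.032 m or horizontal distance between each of bearing_3, bearing_1 and blue_tray_middle below 0.032 m or horizontal distance between each of bearing_3, bearing_2 and blue_tray_middle below 0.032 m or horizontal distance between each of bearing_4, bearing_1 and blue_tray_middle below 0.032 m or horizontal distance between each of bearing_4, bearing_2 and blue_tray_middle below 0.032 m or horizontal distance between each of bearing_4, bearing_3 and blue_tray_middle below 0.032 m) and (horizontal distance between each of bearing_2, bearing_1 and yellow_tray_middle below 0.032 m or horizontal distance between each of bearing_3, bearing_1 and yellow_tray_middle below 0.032 m or horizontal distance between each of bearing_3, bearing_2 and yellow_tray_middle below 0.032 m or horizontal distance between each of bearing_4, bearing_1 and yellow_tray_middle below 0.032 m or horizontal distance between each of bearing_4, bearing_2 and yellow_tray_middle below 0.032 m or horizontal distance between each of bearing_4, bearing_3 and yellow_tray_middle below 0.032 m) and height (world z) of each of bearing_1, bearing_2, bearing_3, bearing_4 below 0.006 m and angle between each of bearing_1, bearing_2, bearing_3, bearing_4's own z axis and vertical below 0.15 rad and linear speed of each of bearing_1, bearing_2, bearing_3, bearing_4, push_block below 0.02 m/s and horizontal distance between push_block and rubber_mat below 0.035 m and angle between push_block's own z axis and vertical below 0.1 rad and height (world z) of push_block below 0.008 m); the robot touches nothing.
It fails at once if a bearing is dealt out of turn (order: blue, yellow, blue, yellow) ((horizontal distance between any of bearing_1, bearing_2, bearing_3, bearing_4 and yellow_tray_middle below 0.032 m and not (horizontal distance between any of bearing_1, bearing_2, bearing_3, bearing_4 and blue_tray_middle below 0.032 m)) or ((horizontal distance between each of bearing_2, bearing_1 and blue_tray_middle below 0.032 m or horizontal distance between each of bearing_3, bearing_1 and blue_tray_middle below 0.032 m or horizontal distance between each of bearing_3, bearing_2 and blue_tray_middle below 0.032 m or horizontal distance between each of bearing_4, bearing_1 and blue_tray_middle below 0.032 m or horizontal distance between each of bearing_4, bearing_2 and blue_tray_middle below 0.032 m or horizontal distance between each of bearing_4, bearing_3 and blue_tray_middle below 0.032 m) and not (horizontal distance between any of bearing_1, bearing_2, bearing_3, bearing_4 and yellow_tray_middle below 0.032 m)) or ((horizontal distance between each of bearing_2, bearing_1 and yellow_tray_middle below 0.032 m or horizontal distance between each of bearing_3, bearing_1 and yellow_tray_middle below 0.032 m or horizontal distance between each of bearing_3, bearing_2 and yellow_tray_middle below 0.032 m or horizontal distance between each of bearing_4, bearing_1 and yellow_tray_middle below 0.032 m or horizontal distance between each of bearing_4, bearing_2 and yellow_tray_middle below 0.032 m or horizontal distance between each of bearing_4, bearing_3 and yellow_tray_middle below 0.032 m) and not (horizontal distance between each of bearing_2, bearing_1 and blue_tray_middle below 0.032 m or horizontal distance between each of bearing_3, bearing_1 and blue_tray_middle below 0.032 m or horizontal distance between each of bearing_3, bearing_2 and blue_tray_middle below 0.032 m or horizontal distance between each of bearing_4, bearing_1 and blue_tray_middle below 0.032 m or horizontal distance between each of bearing_4, bearing_2 and blue_tray_middle below 0.032 m or horizontal distance between each of bearing_4, bearing_3 and blue_tray_middle below 0.032 m))).
It fails at once if a bearing is touched by the gripper or arm (contact force between any of the fingers, the arm and bearing_1 above 0.3 N or contact force between any of the fingers, the arm and bearing_2 above 0.3 N or contact force between any of the fingers, the arm and bearing_3 above 0.3 N or contact force between any of the fingers, the arm and bearing_4 above 0.3 N).
It fails at once if a bearing is lifted off the bench (over 30 mm) (height (world z) of any of bearing_1, bearing_2, bearing_3, bearing_4 above 0.03 m).
It fails at once if a bystander is moved by more than 30 mm (distance of any of tape_red, crown_gear, pinion_gear, nose_pliers from where it was at the start of the episode above 0.03 m).
It also fails if it takes over 72 s, if anything falls off the work surface, if the arm or the gripper's body presses on something with over 40 N, if the wrist force passes 120 N, or if a joint passes its speed limit or range.

## Working session

There is one attempt and no reset: what is moved stays moved. The work goes in short steps, Python scripts to look and compute and a shell command to move; the robot and the scene stay as the last step left them, time stands still between calls to the robot, and variables do not carry over. Pictures are saved under pics/ and viewed, at most 10 in all, crops included, and the job is handed in when it is done.

```bash
mkdir -p pics; python3 - <<'E'
from plant import r,snapshot,calibration
import cv2
for n in("top","side"):
    im=snapshot(n); cv2.imwrite(f"pics/{n}0.png",im[:,:,::-1])
    c=calibration(n);print(n,c)
s=r.get_state();print(s["time"],s["ee_pos"],s["tool_rot"],s["opening"],s["force"])
E
```

```text
top {'fx': 365.39585945301866, 'fy': 365.39585945301866, 'cx': 264.89997633760856, 'cy': 191.48634258744468, 'R': array([[-0.01155168, -0.99989622, -0.00860894],
       [-0.99359596,  0.01244581, -0.11230394],
       [ 0.11239943,  0.00725651, -0.99363661]]), 't': array([0.05935126, 0.5412101 , 1.08616489])}
side {'fx': 351.8241012240336, 'fy': 351.8241012240336, 'cx': 251.27830187452778, 'cy': 189.9101592819722, 'R': array([[ 0.88325955, -0.46847601,  0.01956518],
       [-0.30254276, -0.60129633, -0.73953404],
       [ 0.35821843,  0.6472812 , -0.67283476]]), 't': array([-0.44171901,  0.21394031,  0.84103452])}
0.1 [0.2408372  0.57625879 0.30200372] [ 1.96600860e-01  9.80483282e-01 -7.90117939e-04 -1.09271647e-04] 0.08828471950259839 [-0.76814346  0.4196091  -0.6283128 ]
```

View pics/top0.png

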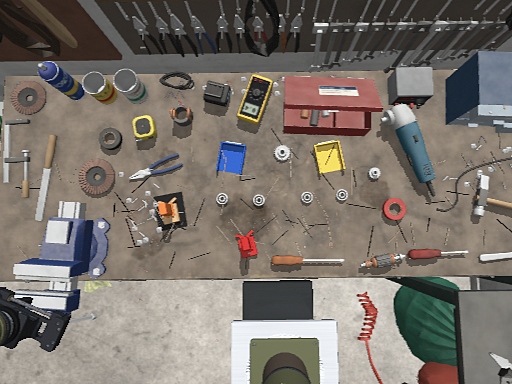

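View pics/side0.png

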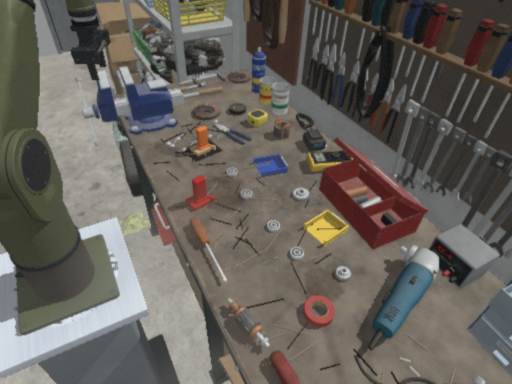

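The top view shows the wooden block with the orange grip at about (170,211) on the black mat. The look-alike with the same shape is all red at (246,244). The orange and wooden one on the mat fits the description. The bearings are at about (222,199), (259,200), (307,198) and (342,196), and the trays at (232,158) and (328,157). I'll confirm with an enlarged crop.

```bash
cat > h.py <<'E'
import numpy as np,cv2
from plant import r,snapshot,calibration
def ray(n,uv,z):
    c=calibration(n);R,t=np.array(c["R"]),np.array(c["t"])
    uv=np.atleast_2d(np.array(uv,float))
    d=np.c_[(uv[:,0]-c["cx"])/c["fx"],(uv[:,1]-c["cy"])/c["fy"],np.ones(len(uv))]@R
    o=-R.T@t
    return (o+d*((z-o[2])/d[:,2])[:,None])[:,:2]
def proj(n,X):
    c=calibration(n);p=np.array(c["R"])@np.array(X)+np.array(c["t"])
    return c["fx"]*p[0]/p[2]+c["cx"],c["fy"]*p[1]/p[2]+c["cy"]
def blob(im,lo,hi,box):
    h=cv2.cvtColor(im,cv2.COLOR_RGB2HSV);m=cv2.inRange(h,lo,hi)
    k=np.zeros_like(m);x0,y0,x1,y1=box;k[y0:y1,x0:x1]=255;m&=k
    cs,_=cv2.findContours(m,cv2.RETR_EXTERNAL,cv2.CHAIN_APPROX_NONE)
    return max(cs,key=cv2.contourArea),m
E
python3 - <<'E'
from h import *
im=cv2.cvtColor(cv2.imread("pics/top0.png"),cv2.COLOR_BGR2RGB)
for n,lo,hi,box in(("blue",(100,120,60),(125,255,255),(210,130,255,185)),("yellow",(20,120,100),(35,255,255),(305,130,355,185))):
    c,_=blob(im,lo,hi,box);q=cv2.minAreaRect(ray("top",c[:,0],0.012).astype(np.float32)*1000);print(n,cv2.boundingRect(c),q, (cv2.boxPoints(q)).round().tolist())
a=cv2.resize(im[185:265,140:260],None,fx=6,fy=6,interpolation=cv2.INTER_CUBIC)
cv2.imwrite("pics/c1.png",a[:,:,::-1])
a=cv2.resize(im[135:220,205:360],None,fx=5,fy=5,interpolation=cv2.INTER_CUBIC)
cv2.imwrite("pics/c2.png",a[:,:,::-1])
h=cv2.cvtColor(im,cv2.COLOR_RGB2HSV)
for u,v in((222,199),(259,200),(307,198),(342,196)):
    b=im[v-13:v+14,u-13:u+14].astype(int);m=((b.min(2)>130)).astype(np.uint8)
    n,l,s,ce=cv2.connectedComponentsWithStats(m)
    ys,xs=np.nonzero(m)
    p=np.c_[xs+u-13,ys+v-13].astype(np.float32);cc,rad=cv2.minEnclosingCircle(p)
    print(s[1:].tolist(),p.mean(0),cc,rad,ray("top",p.mean(0),.011),ray("top",cc,.011))
E
```

```text
blue (216, 142, 30, 32) ((653.7362670898438, 158.93609619140625), (81.9009017944336, 93.24639129638672), 80.6429214477539) [[601.0, 126.0], [693.0, 111.0], [706.0, 192.0], [614.0, 207.0]]
yellow (314, 140, 32, 34) ((652.1341552734375, -149.3335723876953), (93.57994842529297, 82.91352081298828), 10.210026741027832) [[599.0, -117.0], [613.0, -198.0], [706.0, -182.0], [691.0, -100.0]]
[[7, 7, 12, 11, 76]] [221.72368 197.88158] (221.63888549804688, 197.80555725097656) 6.05094051361084 [[0.52579717 0.18739927]] [[0.52603777 0.1876635 ]]
[[2, 0, 3, 3, 7], [22, 5, 1, 1, 1], [7, 7, 12, 12, 78], [21, 7, 1, 1, 1]] [258.05746 198.27586] (257.2671203613281, 194.1849365234375) 10.95311164855957 [[0.52317003 0.07446727]] [[0.53597297 0.0768041 ]]
[[7, 6, 14, 12, 82], [21, 12, 1, 1, 1], [23, 15, 1, 1, 1], [24, 17, 1, 1, 1], [26, 20, 1, 1, 1]] [307.31396 196.7093 ] (311.0, 199.0) 10.816754341125488 [[ 0.52616149 -0.07843821]] [[ 0.51888556 -0.08967945]]
[[3, 6, 1, 1, 1], [7, 6, 12, 11, 79]] [341.55  194.025] (339.5, 193.0) 8.500100135803223 [[ 0.53321243 -0.18476784]] [[ 0.53648992 -0.17852838]]
```

View pics/c1.png

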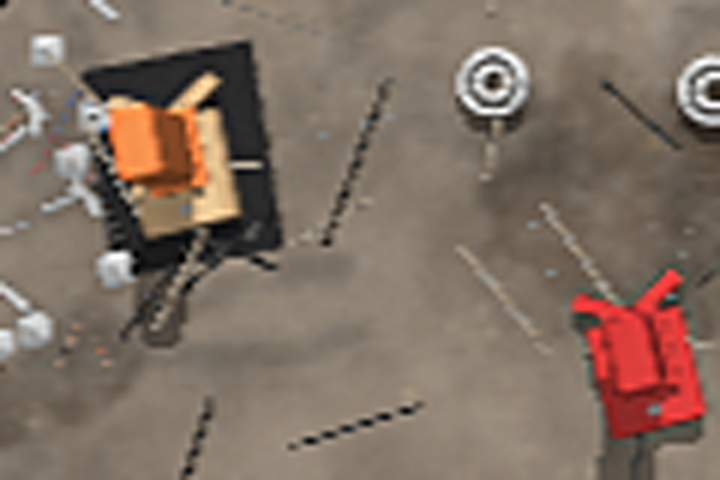

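View pics/c2.png

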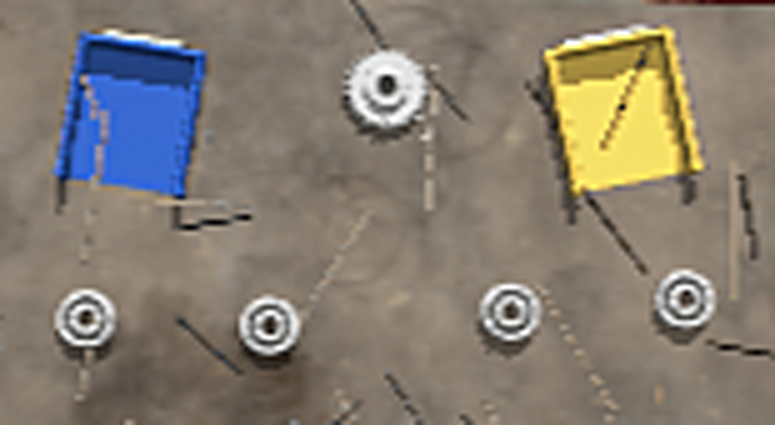

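The crop confirms it: the block on the mat has an orange grip on a wooden sole, with its notch facing up in the image (+x). The other one is all red and is not meant. Next I measure the block and mat and work out the first move.

```bash
cat >> h.py <<'E'
def tool():
    from scipy.spatial.transform import Rotation as Ro
    s=r.get_state();M=Ro.from_quat(s["tool_rot"]).as_matrix()
    return np.array(s["ee_pos"]),M,s
# heading: block +x world angle; tool y = block y at heading+90 (tool y along block +y) -> tool x = -block x ; sgn chosen below
def rel(p,z,yaw_y):
    "shift in tool mm & turn about tool z (deg) to bring TCP to p,z with tool-y at world angle yaw_y deg"
    e,M,s=tool();d=M.T@(np.array([p[0],p[1],z])-e)*1000
    a=np.degrees(np.arctan2(M[1,1],M[0,1]));print("t",round(s["time"],2),"tcp",e.round(4),"yaw_y",round(a,2),"tilt",np.degrees(np.arccos(-M[2,2])).round(2))
    print("shift",d.round(1),"turn z",round(-((yaw_y-a+180)%360-180),2))
E
python3 - <<'E'
from h import *
im=cv2.cvtColor(cv2.imread("pics/top0.png"),cv2.COLOR_BGR2RGB)
h=cv2.cvtColor(im,cv2.COLOR_RGB2HSV)
c,m=blob(im,(6,170,215),(14,255,255),(150,195,185,225))
M=cv2.moments(c);ce=(M['m10']/M['m00'],M['m01']/M['m00'])
q=cv2.minAreaRect(ray("top",c[:,0],.09).astype(np.float32)*1000)
print("grip top",cv2.boundingRect(c),ray("top",ce,.09),q,cv2.boxPoints(q).round().tolist())
f=lambda pts:[(140+x/6-.4,185+y/6-.4) for x,y in pts]
sole=ray("top",f([(150,235),(240,215)]),.016);print("sole rear corners",sole)
mat=ray("top",f([(85,72),(250,42),(283,245),(110,275)]),.002);print("mat",mat,(mat[0]+mat[2])/2)
sd=cv2.cvtColor(cv2.imread("pics/side0.png"),cv2.COLOR_BGR2RGB)
c,_=blob(sd,(4,150,120),(16,255,255),(180,110,225,170));x,y,w,hh=cv2.boundingRect(c);print("side orange",x,y,w,hh,ray("side",(x+w/2,y+3),.09))
from h import rel
E
```

```text
grip top (159, 203, 8, 12) [[0.49073413 0.34987695]] ((490.80413818359375, 350.14227294921875), (32.49720764160156, 18.589733123779297), 12.34052562713623) [[473.0, 356.0], [477.0, 338.0], [509.0, 345.0], [505.0, 363.0]]
sole rear corners [[0.44756222 0.36239638]
 [0.45723782 0.31634672]]
mat [[0.53335264 0.40208227]
 [0.54806876 0.31581114]
 [0.44197367 0.29717494]
 [0.42755421 0.38670905]] [0.48766316 0.3496286 ]
side orange 196 126 14 23 [[0.49334522 0.33489443]]
```

```bash
python3 -c "
from h import *
rel((.491,.350),.17,102.3)"
```

```text
t 0.1 tcp [0.2408 0.5763 0.302 ] yaw_y 67.32 tilt 0.09
shift [-318.  -112.1  132.2] turn z -34.98
```

```bash
python3 -m creep '[[[-40,-14,16,0,0,0,1],[-40,-14,16,0,0,0,1],[-40,-14,16,0,0,0,1],[-40,-14,16,0,0,0,1],[-40,-14,16,0,0,0,1],[-40,-14,16,0,0,0,1],[-40,-14,16,0,0,0,1],[-38,-14,20,0,0,0,1],[0,0,0,0,0,-8.5,1],[0,0,0,0,0,-8.5,1]]]' 30 && python3 -c "
from h import *
rel((.491,.350),.1,102.3)"
```

```text
time: 1.1
ee_pos: [0.4922, 0.3485, 0.1694]
tool_rot: [0.048, 0.999, -0.001, -0.0]
force: [-1.5, 0.9, 0.4]
opening: 0.0881
grasp_force: 0.0
t 1.1 tcp [0.4922 0.3485 0.1694] yaw_y 84.46 tilt 0.15
shift [ 1.3  1.5 69.4] turn z -17.84
```

```bash
python3 -m creep '[[[1.3,1.5,0,0,0,-6,1],[0,0,5,0,0,-6,1],[0,0,15,0,0,-5.8,1],[0,0,17,0,0,0,1],[0,0,17,0,0,0,1],[0,0,15.4,0,0,0,1],[0,0,0,0,0,0,1],[0,0,0,0,0,0,0.2],[0,0,0,0,0,0,0.2],[0,0,0,0,0,0,0.2]]]' 30 && python3 -m creep '[[[0,0,0,0,0,0,0.1],[0,0,0,0,0,0,0.1],[0,0,0,0,0,0,0.1],[0,0,0,0,0,0,0.1],[0,0,0,0,0,0,0.1],[0,0,-10,0,0,0,0.1],[0,0,-20,0,0,0,0.1],[0,0,-20,0,0,0,0.1],[0,0,0,0,0,0,0.1],[0,0,0,0,0,0,0.1]]]' 30 && python3 - <<'E'
from h import *
rel((.491,.350),.15,102.3)
im=snapshot("side");cv2.imwrite("pics/s1.png",cv2.resize(im[80:230,100:300],None,fx=4,fy=4)[:,:,::-1])
E
```

```text
time: 2.1
ee_pos: [0.4904, 0.3528, 0.1022]
tool_rot: [-0.106, 0.994, 0.0, 0.001]
force: [-0.1, -0.5, -0.2]
opening: 0.0663
grasp_force: 0.0
time: 3.1
ee_pos: [0.4901, 0.3524, 0.1516]
tool_rot: [-0.106, 0.994, 0.0, 0.0]
force: [1.2, -0.1, -1.0]
opening: 0.0218
grasp_force: 30.0
t 3.1 tcp [0.4901 0.3524 0.1516] yaw_y 102.12 tilt 0.04
shift [-0.3 -2.5  1.6] turn z -0.18
```

View pics/s1.png

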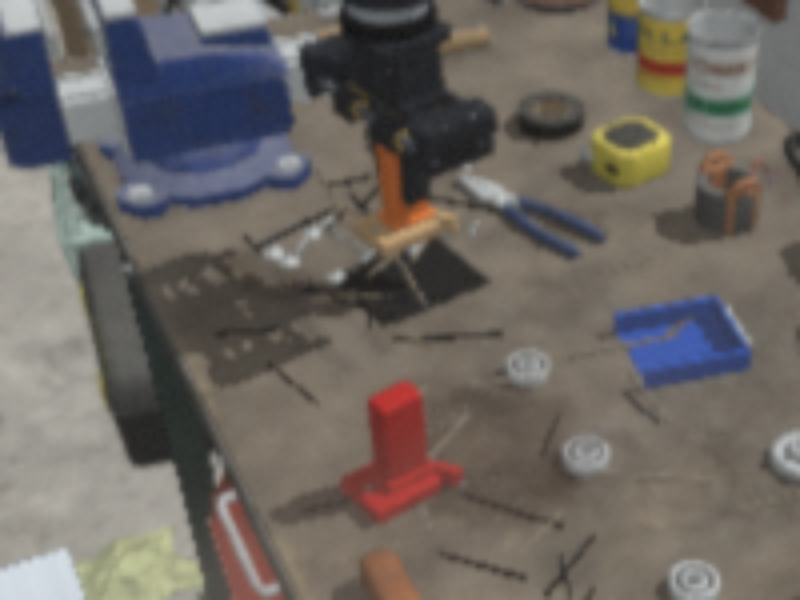

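The side crop shows the block held upright about 50 mm above the mat, with the orange grip between the fingers at crop (400,200). Next I refine the bearing positions using both views.

```bash
cat >> h.py <<'E'
B=[(.526,.187),(.523,.0745),(.526,-.078),(.533,-.185)]
def seek(n,im,xy):
    "bright metal blob near a guessed floor point"
    u,v=[int(round(k)) for k in proj(n,(xy[0],xy[1],.011))];w=11
    b=im[v-w:v+w+1,u-w:u+w+1].astype(int);m=((b.min(2)>125)&(b.max(2)-b.min(2)<40)).astype(np.uint8)
    m=cv2.morphologyEx(m,cv2.MORPH_CLOSE,np.ones((3,3)))
    k,l,s,ce=cv2.connectedComponentsWithStats(m)
    i=1+s[1:,4].argmax();x,y,ww,hh=s[i,:4]
    return (s[i].tolist(),ray(n,(u-w+x+ww/2-.5,v-w+y+hh/2-.5),.011)[0].round(4),ray(n,(u-w+ce[i][0],v-w+ce[i][1]),.011)[0].round(4))
def plan(seat,head,z=.1015):
    a=np.radians(head);rel(np.array(seat)-.042*np.array([np.cos(a),np.sin(a)]),z,head+90)
E
python3 - <<'E'
from h import *
for n in("top","side"):
    im=snapshot(n)
    for b in B: print(n,*seek(n,im,b))
E
```

```text
top [5, 0, 18, 19, 168] [0.5316 0.1788] [0.5332 0.1802]
top [6, 5, 14, 14, 122] [0.5224 0.07  ] [0.5199 0.0723]
top [0, 0, 21, 20, 201] [ 0.53   -0.0745] [ 0.5293 -0.077 ]
top [0, 0, 18, 23, 268] [ 0.5334 -0.1784] [ 0.5365 -0.1751]
side [7, 8, 11, 9, 76] [0.5247 0.18  ] [0.5246 0.1803]
side [5, 9, 12, 9, 87] [0.5185 0.0659] [0.5185 0.066 ]
side [5, 7, 13, 11, 117] [ 0.524 -0.082] [ 0.525  -0.0822]
side [5, 7, 14, 13, 144] [ 0.5306 -0.1892] [ 0.5309 -0.1902]
```

```bash
python3 -c "
from h import *
plan((.5055,.1913),-12.3,.15)"
```

```text
t 3.25 tcp [0.4896 0.3519 0.1503] yaw_y 102.13 tilt 0.11
shift [  56.4 -143.     0.6] turn z 24.43
```

```bash
python3 -m creep '[[[12,-29,0,0,0,0,0.1],[11,-29,0,0,0,0,0.1],[11,-28,0,0,0,0,0.1],[11,-28,0,0,0,0,0.1],[11.4,-29,0,0,0,0,0.1],[0,0,0,0,0,8.2,0.1],[0,0,10,0,0,8.2,0.1],[0,0,19,0,0,8,0.1],[0,0,19.8,0,0,0,0.1],[0,0,0,0,0,0,0.1]]]' && python3 - <<'E'
from h import *
plan((.664,.157),-12.3)
im=snapshot("top");cv2.imwrite("pics/t2.png",cv2.resize(im[130:250,160:360],None,fx=4,fy=4)[:,:,::-1])
E
```

```text
time: 4.25
ee_pos: [0.4645, 0.2007, 0.1007]
tool_rot: [0.107, 0.994, -0.001, -0.001]
force: [-1.0, -0.9, -1.5]
opening: 0.0216
grasp_force: 30.0
t 4.25 tcp [0.4645 0.2007 0.1007] yaw_y 77.76 tilt 0.13
shift [-162.2   -0.4   -1.1] turn z 0.06
```

View pics/t2.png

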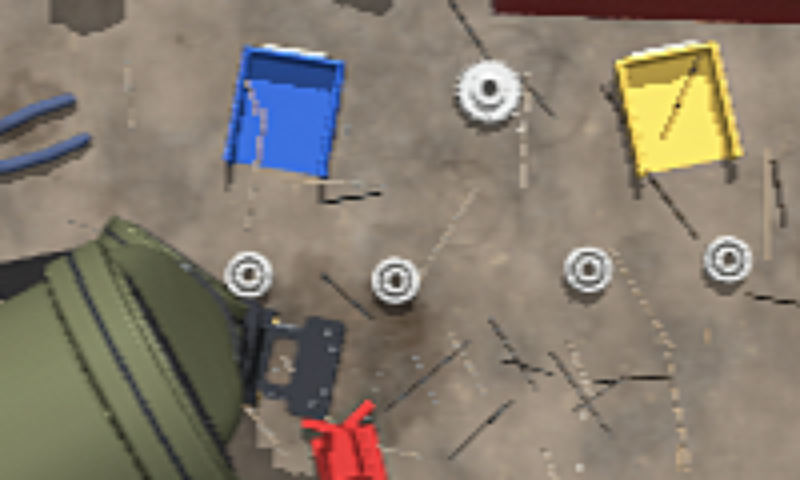

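```bash
python3 -m creep '[[[-8,0,-0.8,0,0,0,0.1],[-7,0,0,0,0,0,0.1],[-7,0,0,0,0,0,0.1],[-8,0,0,0,0,0,0.1],[-10,0,0,0,0,0,0.1],[-10,0,0,0,0,0,0.1],[-10,0,0,0,0,0,0.1],[-10,0,0,0,0,0,0.1],[-10,0,0,0,0,0,0.1],[-10,0,0,0,0,0,0.1]]]' && python3 -m creep '[[[-10,0,0,0,0,0,0.1],[-10,0,0,0,0,0,0.1],[-10,0,0,0,0,0,0.1],[-10,0,0,0,0,0,0.1],[-9,0,0,0,0,0,0.1],[-8,0,0,0,0,0,0.1],[-6,0,0,0,0,0,0.1],[-5,0,0,0,0,0,0.1],[-4,0,0,0,0,0,0.1],[0,0,0,0,0,0,0.1]]]' && python3 - <<'E'
from h import *
plan((.664,.157),-12.3)
im=snapshot("side");cv2.imwrite("pics/s2.png",cv2.resize(im[120:290,190:370],None,fx=4,fy=3.5)[:,:,::-1])
E
```

```text
time: 5.3
ee_pos: [0.5537, 0.1814, 0.1033]
tool_rot: [0.107, 0.994, 0.0, -0.0]
force: [-0.2, 0.3, -1.0]
opening: 0.0216
grasp_force: 30.0
time: 6.3
ee_pos: [0.6238, 0.1661, 0.1033]
tool_rot: [0.107, 0.994, 0.0, 0.0]
force: [-0.5, -0.2, -1.1]
opening: 0.0217
grasp_force: 30.0
t 6.3 tcp [0.6238 0.1661 0.1033] yaw_y 77.7 tilt 0.04
shift [ 0.8 -0.3  1.8] turn z 0.0
```

View pics/s2.png

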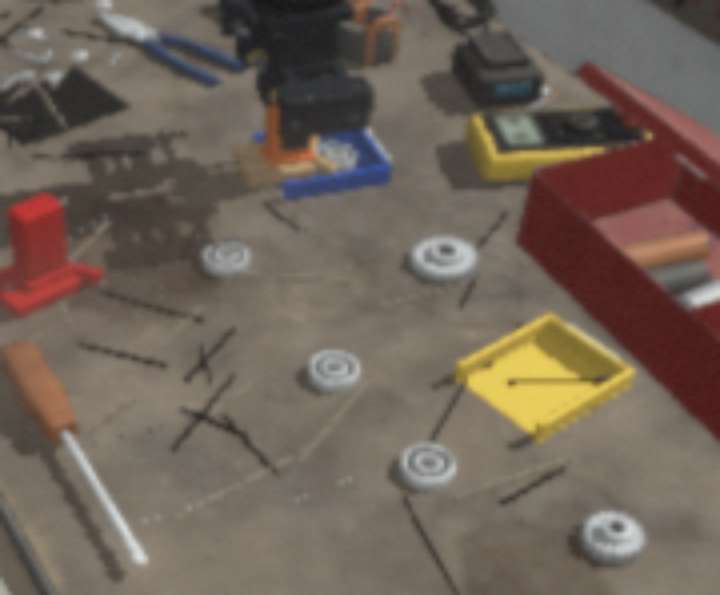

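Crop s2 shows bearing 1 inside the blue tray at crop (335,153), nested in the notch. Next I back off, lift and go to bearing 4 for the yellow tray.

```bash
python3 -m creep '[[[6,0,0,0,0,0,0.1],[10,0,0,0,0,0,0.1],[8,0,-10,0,0,0,0.1],[10,0,-20,0,0,0,0.1],[16,0,-20,0,0,0,0.1],[20,-20,0,0,0,0,0.1],[20,-35,0,0,0,0,0.1],[20,-35,0,0,0,0,0.1],[20,-35,0,0,0,0,0.1],[20,-35,0,0,0,0,0.1]]]' && python3 - <<'E'
from h import *
plan((.5138,-.1906),16.4,.15)
im=snapshot("top")
c=seek
for b in B[1:]:
    u,v=[int(round(k)) for k in proj("top",(b[0],b[1],.011))]
    p=im[v-10:v+11,u-10:u+11];m=(p.min(2)>135).astype(np.uint8);k,l,s,ce=cv2.connectedComponentsWithStats(m);i=1+s[1:,4].argmax()
    x,y,w,h=s[i,:4];print(s[i].tolist(),ray("top",(u-10+x+w/2-.5,v-10+y+h/2-.5),.011),ray("top",(u-10+ce[i][0],v-10+ce[i][1]),.011))
h=cv2.cvtColor(im,cv2.COLOR_RGB2HSV);tb=(im[138:180,212:250].min(2)>120);ys,xs=np.nonzero(tb);print(len(xs),xs.mean()+212,ys.mean()+138,np.ptp(xs),np.ptp(ys),ray("top",(xs.mean()+212,ys.mean()+138),.011))
E
```

```text
time: 7.35
ee_pos: [0.441, 0.0413, 0.1545]
tool_rot: [0.107, 0.994, 0.001, 0.0]
force: [0.5, -0.9, -0.9]
opening: 0.0217
grasp_force: 30.0
t 7.35 tcp [0.441  0.0413 0.1545] yaw_y 77.77 tilt 0.08
shift [ -83.4 -231.4    4.3] turn z -28.63
[5, 6, 11, 11, 51] [[0.52091477 0.07466701]] [[0.52394259 0.07725733]]
[4, 4, 14, 12, 81] [[ 0.52680677 -0.07903094]] [[ 0.52689132 -0.07687005]]
[4, 5, 12, 11, 77] [[ 0.53329232 -0.18461575]] [[ 0.53288197 -0.18502388]]
276 230.05797101449275 164.3840579710145 37 40 [[0.63112637 0.16138676]]
```

```bash
python3 -m creep '[[[-14,-39,0,0,0,0,0.1],[-14,-39,0,0,0,0,0.1],[-14,-39,0,0,0,0,0.1],[-14,-38,0,0,0,0,0.1],[-14,-38,0,0,0,0,0.1],[-13.4,-38.4,0,0,0,-7.2,0.1],[0,0,5,0,0,-7.2,0.1],[0,0,15,0,0,-7.2,0.1],[0,0,18,0,0,-7,0.1],[0,0,13,0,0,0,0.1]]]' && python3 -c "
from h import *
plan((.6625,-.147),16.4,.103)"
```

```text
time: 8.4
ee_pos: [0.4747, -0.2017, 0.1022]
tool_rot: [-0.143, 0.99, 0.0, 0.0]
force: [-0.9, 0.5, -1.4]
opening: 0.0218
grasp_force: 30.0
t 8.4 tcp [ 0.4747 -0.2017  0.1022] yaw_y 106.47 tilt 0.03
shift [-153.6   -0.8   -0.7] turn z 0.07
```

```bash
python3 -m creep '[[[-8,-0.4,-0.5,0,0,0,0.1],[-7,-0.4,0,0,0,0,0.1],[-7,0,0,0,0,0,0.1],[-8,0,0,0,0,0,0.1],[-10,0,0,0,0,0,0.1],[-10,0,0,0,0,0,0.1],[-10,0,0,0,0,0,0.1],[-10,0,0,0,0,0,0.1],[-10,0,0,0,0,0,0.1],[-10,0,0,0,0,0,0.1]]]' && python3 -m creep '[[[-10,0,0,0,0,0,0.1],[-10,0,0,0,0,0,0.1],[-10,0,0,0,0,0,0.1],[-9,0,0,0,0,0,0.1],[-8,0,0,0,0,0,0.1],[-6,0,0,0,0,0,0.1],[-5,0,0,0,0,0,0.1],[-4,0,0,0,0,0,0.1],[-1.6,0,0,0,0,0,0.1],[0,0,0,0,0,0,0.1]]]' && python3 - <<'E'
from h import *
plan((.6625,-.147),16.4,.103)
im=snapshot("side");cv2.imwrite("pics/s3.png",cv2.resize(im[120:290,190:370],None,fx=4,fy=3.5)[:,:,::-1])
E
```

```text
time: 9.4
ee_pos: [0.5623, -0.1772, 0.1027]
tool_rot: [-0.142, 0.99, 0.0, -0.0]
force: [-0.4, -1.0, -0.8]
opening: 0.0219
grasp_force: 30.0
time: 10.4
ee_pos: [0.6227, -0.1595, 0.1028]
tool_rot: [-0.142, 0.99, 0.0, 0.0]
force: [-0.7, -0.4, -2.1]
opening: 0.0217
grasp_force: 30.0
t 10.4 tcp [ 0.6227 -0.1595  0.1028] yaw_y 106.32 tilt 0.02
shift [ 0.3  0.8 -0.2] turn z -0.08
```

View pics/s3.png

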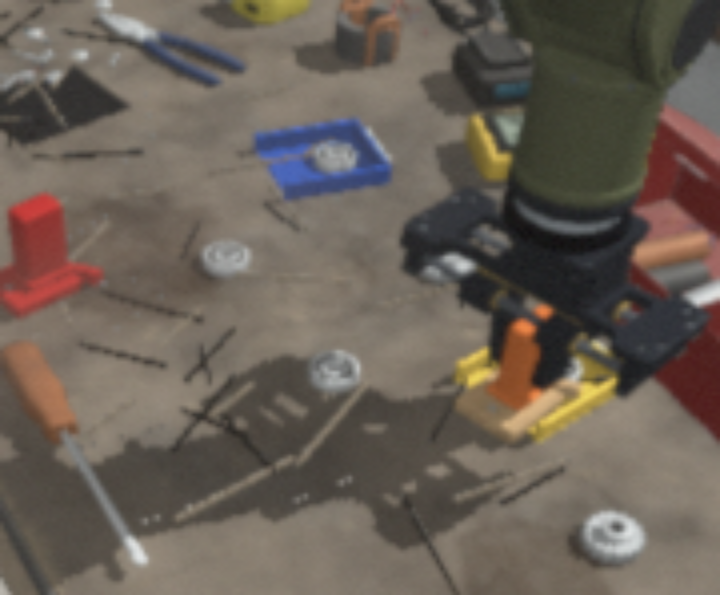

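The yellow tray holds bearing 4, mostly hidden behind the gripper at crop (570,370). The blue tray's bearing lies near its middle at (335,155). Next is bearing 2 for blue.

```bash
python3 -m creep '[[[6,0,0,0,0,0,0.1],[10,0,0,0,0,0,0.1],[8,0,-10,0,0,0,0.1],[10,0,-20,0,0,0,0.1],[16,0,-20,0,0,0,0.1],[20,10,0,0,0,0,0.1],[20,20,0,0,0,0,0.1],[20,20,0,0,0,0,0.1],[20,20,0,0,0,0,0.1],[20,20,0,0,0,0,0.1]]]' && python3 - <<'E'
from h import *
plan((.511,.058),57,.15);print(r.get_state()["joints"])
im=snapshot("side")
for n,g in(("blue",(.664,.157)),("yel",(.6625,-.147))):
    u,v=[int(round(k)) for k in proj("side",(*g,.011))]
    p=im[v-13:v+14,u-13:u+14].astype(int);m=((p.min(2)>120)&(np.ptp(p,axis=2)<50)).astype(np.uint8);k,l,s,ce=cv2.connectedComponentsWithStats(m)
    i=1+s[1:,4].argmax();print(n,s[i].tolist(),ray("side",(u-13+ce[i][0],v-13+ce[i][1]),.011))
E
```

```text
time: 11.45
ee_pos: [0.4517, -0.1154, 0.1538]
tool_rot: [-0.141, 0.99, 0.0, 0.0]
force: [1.0, 0.7, -1.6]
opening: 0.0217
grasp_force: 30.0
t 11.45 tcp [ 0.4517 -0.1154  0.1538] yaw_y 106.25 tilt 0.05
shift [-73.6 122.5   3.9] turn z -40.75
[ 0.39499885  0.7861549  -0.39450305  2.14936884  0.86060815  0.3664076
  1.13703075]
blue [21, 6, 6, 9, 15] [[0.70650827 0.15705543]]
yel [8, 9, 13, 11, 112] [[ 0.66168338 -0.15208303]]
```

```bash
python3 -m creep '[[[-15,25,0,0,0,0,0.1],[-15,25,0,0,0,0,0.1],[-15,25,0,0,0,0,0.1],[-15,24,0,0,0,0,0.1],[-13.6,23.5,0,0,0,-8,0.1],[0,0,0,0,0,-8.2,0.1],[0,0,8,0,0,-8.2,0.1],[0,0,15,0,0,-8.2,0.1],[0,0,18,0,0,-8.2,0.1],[0,0,10,0,0,0,0.1]]]' && python3 - <<'E'
from h import *
plan((.585,.170),57,.103)
E
```

```text
time: 12.5
ee_pos: [0.4891, 0.0221, 0.1015]
tool_rot: [-0.479, 0.878, 0.0, -0.0]
force: [0.1, -0.7, -1.5]
opening: 0.0217
grasp_force: 30.0
t 12.5 tcp [0.4891 0.0221 0.1015] yaw_y 147.25 tilt 0.02
shift [-134.3   -0.5   -1.5] turn z 0.25
```

```bash
python3 -m creep '[[[-8,0,-1,0,0,0,0.1],[-7,0,0,0,0,0,0.1],[-7,0,0,0,0,0,0.1],[-8,0,0,0,0,0,0.1],[-10,0,0,0,0,0,0.1],[-10,0,0,0,0,0,0.1],[-10,0,0,0,0,0,0.1],[-10,0,0,0,0,0,0.1],[-10,0,0,0,0,0,0.1],[-10,0,0,0,0,0,0.1]]]' && python3 -m creep '[[[-10,0,0,0,0,0,0.1],[-9,0,0,0,0,0,0.1],[-8,0,0,0,0,0,0.1],[-7,0,0,0,0,0,0.1],[-5,0,0,0,0,0,0.1],[-3,0,0,0,0,0,0.1],[-2,0,0,0,0,0,0.1],[0,0,0,0,0,0,0.1],[0,0,0,0,0,0,0.1],[0,0,0,0,0,0,0.1]]]' && python3 - <<'E'
from h import *
plan((.585,.170),57,.103);plan((.585,.170),-9.4,.103)
im=snapshot("side");cv2.imwrite("pics/s4.png",cv2.resize(im[120:290,190:370],None,fx=4,fy=3.5)[:,:,::-1])
E
```

```text
time: 13.5
ee_pos: [0.5388, 0.0992, 0.1028]
tool_rot: [-0.478, 0.878, 0.0, -0.0]
force: [0.3, -0.1, -0.9]
opening: 0.0222
grasp_force: 30.0
time: 14.5
ee_pos: [0.5622, 0.1352, 0.1028]
tool_rot: [-0.478, 0.878, 0.0, -0.0]
force: [0.2, -0.2, -1.1]
opening: 0.0216
grasp_force: 30.0
t 14.5 tcp [0.5622 0.1352 0.1028] yaw_y 147.12 tilt 0.0
shift [ 0.4 -0.2 -0.2] turn z 0.12
t 14.5 tcp [0.5622 0.1352 0.1028] yaw_y 147.12 tilt 0.0
shift [-24.8  38.3  -0.2] turn z 66.52
```

View pics/s4.png

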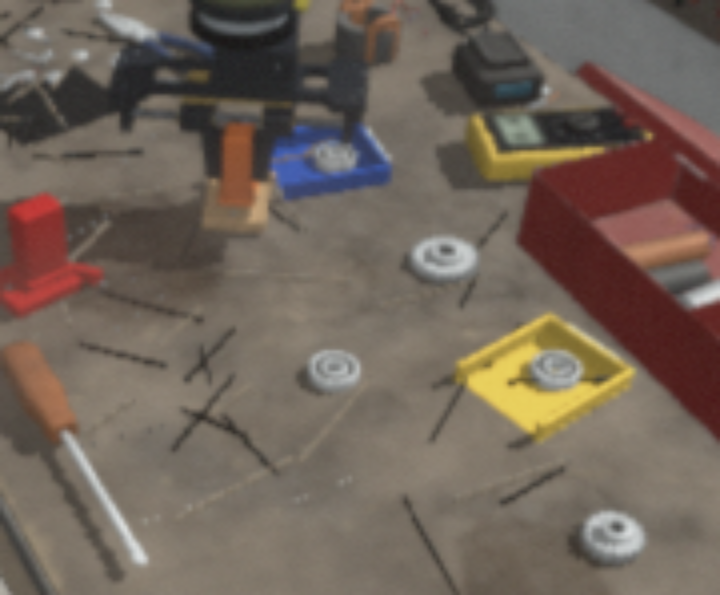

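Crop s4 shows the block in front of the blue mouth at (240,190) with bearing 2 hidden in its notch. Bearing 4 lies in the yellow tray at (555,368). Next I turn the block about the notch seat.

```bash
python3 -m creep '[[[-0.7,6,0,0,0,8.3,0.1],[-0.7,6,0,0,0,8.3,0.1],[-0.7,6,0,0,0,8.3,0.1],[-0.7,6,0,0,0,8.3,0.1],[-0.7,6,0,0,0,8.3,0.1],[-0.7,6,0,0,0,8.3,0.1],[-0.7,6,0,0,0,8.3,0.1],[-0.7,6,0,0,0,8.3,0.1],[0,0,0,0,0,0,0.1],[0,0,0,0,0,0,0.1]]]' && python3 - <<'E'
from h import *
plan((.635,.162),-9.4,.103)
im=snapshot("side");a=im[140:200,225:300]
cv2.imwrite("pics/s5.png",cv2.resize(a,None,fx=8,fy=8,interpolation=cv2.INTER_CUBIC)[:,:,::-1])
E
```

```text
time: 15.55
ee_pos: [0.5454, 0.1779, 0.1029]
tool_rot: [0.079, 0.997, -0.0, 0.0]
force: [-0.1, 0.6, -0.7]
opening: 0.0217
grasp_force: 30.0
t 15.55 tcp [0.5454 0.1779 0.1029] yaw_y 80.94 tilt 0.01
shift [-48.9  -1.4  -0.1] turn z 0.34
```

View pics/s5.png

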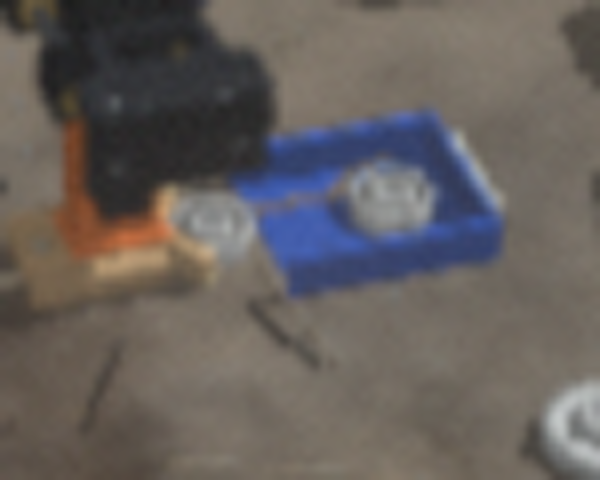

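Crop s5 shows bearing 2 nested in the notch at (210,222), in line with the blue mouth, and bearing 1 inside the tray at (390,195). I push it straight in.

```bash
python3 -m creep '[[[-5,-0.2,0,0,0,0.3,0.1],[-7,-0.2,0,0,0,0,0.1],[-7,-0.2,0,0,0,0,0.1],[-7,-0.2,0,0,0,0,0.1],[-7,-0.2,0,0,0,0,0.1],[-6,-0.2,0,0,0,0,0.1],[-5,-0.2,0,0,0,0,0.1],[-4,0,0,0,0,0,0.1],[-2,0,0,0,0,0,0.1],[0,0,0,0,0,0,0.1]]]' && python3 - <<'E'
from h import *
plan((.635,.162),-9.4,.103)
im=snapshot("side").astype(int)
# bright grey blobs inside blue tray region
u0,v0,u1,v1=235,145,300,180
p=im[v0:v1,u0:u1];m=((p.min(2)>105)&(np.ptp(p,axis=2)<45)).astype(np.uint8)
k,l,s,ce=cv2.connectedComponentsWithStats(m)
for i in range(1,k):
    if s[i,4]>12: print(s[i].tolist(),ray("side",(u0+ce[i][0],v0+ce[i][1]),.011)[0].round(4))
E
```

```text
time: 16.6
ee_pos: [0.5949, 0.1682, 0.1028]
tool_rot: [0.084, 0.997, 0.0, 0.0]
force: [-0.2, -0.1, -2.6]
opening: 0.0216
grasp_force: 30.0
t 16.6 tcp [0.5949 0.1682 0.1028] yaw_y 80.41 tilt 0.02
shift [ 1.4  0.4 -0.2] turn z -0.19
[1, 0, 6, 3, 14] [0.6039 0.2961]
[41, 0, 19, 7, 66] [0.7553 0.2168]
[44, 8, 10, 14, 24] [0.7066 0.1535]
[26, 15, 20, 11, 142] [0.654  0.1527]
```

```bash
python3 -m creep '[[[6,0,0,0,0,0,0.1],[10,0,0,0,0,0,0.1],[8,0,-10,0,0,0,0.1],[10,0,-20,0,0,0,0.1],[16,0,-20,0,0,0,0.1],[15,-15,0,0,0,0,0.1],[15,-20,0,0,0,0,0.1],[15,-20,0,0,0,0,0.1],[15,-20,0,0,0,0,0.1],[15,-20,0,0,0,0,0.1]]]' && python3 - <<'E'
from h import *
plan((.516,-.061),-56,.15)
for n,bx in(("side",(235,140,300,180)),("top",(214,140,248,178))):
    im=snapshot(n).astype(int);u0,v0,u1,v1=bx
    p=im[v0:v1,u0:u1];m=((p.min(2)>(115))&(np.ptp(p,axis=2)<45)).astype(np.uint8)
    k,l,s,ce=cv2.connectedComponentsWithStats(m)
    for i in range(1,k):
        if s[i,4]>12: print(n,s[i].tolist(),ray(n,(u0+ce[i][0],v0+ce[i][1]),.011)[0].round(4))
E
```

```text
time: 17.65
ee_pos: [0.4543, 0.0952, 0.1538]
tool_rot: [0.083, 0.997, 0.0, 0.0]
force: [0.6, -0.4, -1.1]
opening: 0.0222
grasp_force: 30.0
t 17.65 tcp [0.4543 0.0952 0.1538] yaw_y 80.46 tilt 0.05
shift [ -57.8 -113.3    3.8] turn z 46.46
side [46, 16, 7, 10, 16] [0.706  0.1525]
side [25, 20, 21, 10, 132] [0.6518 0.1523]
top [11, 0, 17, 4, 26] [0.7035 0.1489]
top [4, 7, 20, 31, 237] [0.6326 0.1654]
top [30, 21, 4, 9, 22] [0.6265 0.1129]
```

```bash
python3 -m creep '[[[-12,-23,0,0,0,0,0.1],[-12,-23,0,0,0,0,0.1],[-12,-23,0,0,0,0,0.1],[-12,-23,0,0,0,0,0.1],[-9.8,-21.3,0,0,0,7.8,0.1],[0,0,0,0,0,7.8,0.1],[0,0,6,0,0,7.8,0.1],[0,0,14,0,0,7.8,0.1],[0,0,18,0,0,7.8,0.1],[0,0,12.8,0,0,7.4,0.1]]]' && python3 - <<'E'
from h import *
plan((.583,-.161),-56,.103)
im=snapshot("top")
def circ(bx):
    u0,v0,u1,v1=bx;g=cv2.cvtColor(cv2.resize(im[v0:v1,u0:u1],None,fx=8,fy=8,interpolation=cv2.INTER_CUBIC),cv2.COLOR_RGB2GRAY)
    c=cv2.HoughCircles(cv2.GaussianBlur(g,(0,0),3),cv2.HOUGH_GRADIENT,1,70,param1=80,param2=12,minRadius=40,maxRadius=56)
    for x,y,rr in c[0][:4]: print((x/8+u0-.44).round(1),(y/8+v0-.44).round(1),rr/8,ray("top",(x/8+u0-.44,y/8+v0-.44),.011)[0].round(4))
for b in((214,138,248,180),(312,136,348,178),(293,184,321,212)):print(b);circ(b)
E
```

```text
time: 18.75
ee_pos: [0.4943, -0.0248, 0.1019]
tool_rot: [0.471, 0.882, 0.001, 0.0]
force: [-0.0, -0.5, -1.1]
opening: 0.0216
grasp_force: 30.0
t 18.75 tcp [ 0.4943 -0.0248  0.1019] yaw_y 33.78 tilt 0.1
shift [-120.5   -2.2   -1.1] turn z -0.22
(214, 138, 248, 180)
229.7 162.4 5.6125 [0.6376 0.1624]
231.1 151.7 5.6 [0.6715 0.158 ]
221.0 156.4 6.925 [0.6571 0.1899]
(312, 136, 348, 178)
327.5 152.5 5.6 [ 0.665  -0.1453]
335.0 163.4 6.775 [ 0.63   -0.1677]
312.2 169.1 6.325 [ 0.6127 -0.096 ]
(293, 184, 321, 212)Traceback (most recent call last):
  File "<stdin>", line 8, in <module>
  File "<stdin>", line 7, in circ
TypeError: 'NoneType' object is not subscriptable
```

Hough puts the blue tray's bearings 14 and 20 mm from its middle and the yellow tray's at about 15 mm. Bearing 3 is next.

```bash
python3 -m creep '[[[-4,-2,-0.9,0,0,0,0.1],[-6,0,0,0,0,0,0.1],[-7,0,0,0,0,0,0.1],[-8,0,0,0,0,0,0.1],[-9,0,0,0,0,0,0.1],[-10,0,0,0,0,0,0.1],[-10,0,0,0,0,0,0.1],[-10,0,0,0,0,0,0.1],[-10,0,0,0,0,0,0.1],[-10,0,0,0,0,0,0.1]]]' && python3 -m creep '[[[-9,0,0,0,0,0,0.1],[-8,0,0,0,0,0,0.1],[-7,0,0,0,0,0,0.1],[-5,0,0,0,0,0,0.1],[-4,0,0,0,0,0,0.1],[-2,0,0,0,0,0,0.1],[-1,0,0,0,0,0,0.1],[0,0,0,0,0,0,0.1],[0,0,0,0,0,0,0.1],[0,0,0,0,0,0,0.1]]]' && python3 - <<'E'
from h import *
plan((.583,-.161),-56,.103)
im=snapshot("side").astype(int);u,v=[int(round(k)) for k in proj("side",(.583,-.161,.011))]
p=im[v-15:v+16,u-15:u+16];m=((p.min(2)>115)&(np.ptp(p,axis=2)<35)).astype(np.uint8)
k,l,s,ce=cv2.connectedComponentsWithStats(m)
for i in range(1,k):
    if s[i,4]>12: print(s[i].tolist(),ray("side",(u-15+ce[i][0],v-15+ce[i][1]),.011)[0].round(4))
E
```

```text
time: 19.8
ee_pos: [0.5395, -0.0975, 0.1029]
tool_rot: [0.469, 0.883, 0.0, -0.0]
force: [-0.4, -0.2, -0.4]
opening: 0.022
grasp_force: 30.0
time: 20.8
ee_pos: [0.5592, -0.1264, 0.1029]
tool_rot: [0.469, 0.883, 0.0, -0.0]
force: [-0.3, -0.4, -1.7]
opening: 0.0218
grasp_force: 30.0
t 20.8 tcp [ 0.5592 -0.1264  0.1029] yaw_y 34.04 tilt 0.0
shift [-0.   0.4 -0.1] turn z 0.04
[10, 11, 15, 13, 140] [ 0.5812 -0.168 ]
[1, 26, 12, 5, 47] [ 0.5396 -0.1874]
```

```bash
python3 -m creep '[[[-0.7,-6,0,0,0,-8.3,0.1],[-0.7,-6,0,0,0,-8.3,0.1],[-0.7,-6,0,0,0,-8.3,0.1],[-0.7,-6,0,0,0,-8.3,0.1],[-0.7,-6,0,0,0,-8.3,0.1],[-0.7,-6,0,0,0,-8.3,0.1],[-0.7,-6,0,0,0,-8.3,0.1],[-0.7,-6,0,0,0,-8.3,0.1],[0,0,0,0,0,0,0.1],[0,0,0,0,0,0,0.1]]]' && python3 - <<'E'
from h import *
plan((.635,-.152),10.2,.103)
im=snapshot("side").astype(int);u,v=[int(round(k)) for k in proj("side",(.583,-.161,.011))]
p=im[v-15:v+16,u-15:u+16];m=((p.min(2)>115)&(np.ptp(p,axis=2)<35)).astype(np.uint8)
k,l,s,ce=cv2.connectedComponentsWithStats(m)
for i in range(1,k):
    if s[i,4]>12: print(s[i].tolist(),ray("side",(u-15+ce[i][0],v-15+ce[i][1]),.011)[0].round(4))
E
```

```text
time: 21.85
ee_pos: [0.5432, -0.1693, 0.1028]
tool_rot: [-0.089, 0.996, 0.0, -0.0]
force: [-0.7, 0.6, -0.8]
opening: 0.0217
grasp_force: 30.0
t 21.85 tcp [ 0.5432 -0.1693  0.1028] yaw_y 100.21 tilt 0.03
shift [-51.4   0.8  -0.2] turn z 0.01
[17, 16, 6, 6, 22] [ 0.587  -0.1752]
```

```bash
python3 -m creep '[[[-5,0.2,0,0,0,0,0.1],[-7,0.2,0,0,0,0,0.1],[-7,0.2,0,0,0,0,0.1],[-7,0.2,0,0,0,0,0.1],[-7,0,0,0,0,0,0.1],[-7,0,0,0,0,0,0.1],[-5,0,0,0,0,0,0.1],[-4,0,0,0,0,0,0.1],[-2.5,0,0,0,0,0,0.1],[0,0,0,0,0,0,0.1]]]' && python3 -m creep '[[[6,0,0,0,0,0,0.1],[10,0,0,0,0,0,0.1],[8,0,-10,0,0,0,0.1],[10,0,-20,0,0,0,0.1],[16,0,-20,0,0,0,0.1],[15,0,0,0,0,0,0.1],[15,15,0,0,0,0,0.1],[15,15,0,0,0,0,0.1],[15,20,0,0,0,0,0.1],[15,20,0,0,0,0,0.1]]]' && python3 - <<'E'
from h import *
rel((.489,.3505),.15,102.2)
im=snapshot("top")
def circ(bx):
    u0,v0,u1,v1=bx;g=cv2.cvtColor(cv2.resize(im[v0:v1,u0:u1],None,fx=8,fy=8,interpolation=cv2.INTER_CUBIC),cv2.COLOR_RGB2GRAY)
    c=cv2.HoughCircles(cv2.GaussianBlur(g,(0,0),3),cv2.HOUGH_GRADIENT,1,70,param1=80,param2=12,minRadius=40,maxRadius=56)
    for x,y,rr in c[0][:4]: print((x/8+u0-.44).round(1),(y/8+v0-.44).round(1),rr/8,ray("top",(x/8+u0-.44,y/8+v0-.44),.011)[0].round(4))
for b in((214,138,248,180),(312,136,348,178)):print(b);circ(b)
E
```

```text
time: 22.9
ee_pos: [0.5942, -0.1592, 0.1029]
tool_rot: [-0.091, 0.996, 0.0, 0.0]
force: [0.1, 0.4, -0.9]
opening: 0.0221
grasp_force: 30.0
time: 23.9
ee_pos: [0.4569, -0.113, 0.1538]
tool_rot: [-0.09, 0.996, 0.0, 0.0]
force: [0.2, 0.3, -2.1]
opening: 0.0218
grasp_force: 30.0
t 23.9 tcp [ 0.4569 -0.113   0.1538] yaw_y 100.34 tilt 0.04
shift [-114.8  450.2    3.9] turn z -1.86
(214, 138, 248, 180)
229.6 162.4 5.75 [0.6376 0.1628]
230.7 151.5 5.5 [0.6723 0.1592]
(312, 136, 348, 178)
328.5 161.0 5.1 [ 0.6378 -0.1476]
326.2 152.5 6.2125 [ 0.6651 -0.1413]
318.4 145.9 5.6125 [ 0.6867 -0.1172]
336.0 154.5 6.775 [ 0.6583 -0.1717]
```

```bash
python3 -m creep '[[[-38,10,0,0,0,0,0.1],[-38,20,0,0,0,0,0.1],[-38.8,30,0,0,0,0,0.1],[0,45,0,0,0,0,0.1],[0,45,0,0,0,0,0.1],[0,45,0,0,0,0,0.1],[0,45,0,0,0,0,0.1],[0,45,0,0,0,0,0.1],[0,45,0,0,0,0,0.1],[0,45,0,0,0,0,0.1]]]' && python3 - <<'E'
from h import *
rel((.489,.3515),.104,102.2)
E
```

```text
time: 24.95
ee_pos: [0.5026, 0.2776, 0.1537]
tool_rot: [-0.091, 0.996, -0.0, 0.0]
force: [0.9, 0.2, -1.4]
opening: 0.0218
grasp_force: 30.0
t 24.95 tcp [0.5026 0.2776 0.1537] yaw_y 100.42 tilt 0.03
shift [ 0.  75.2 49.7] turn z -1.78
```

```bash
python3 -m creep '[[[0,35,0,0,0,-1.8,0.1],[0,30,0,0,0,0,0.1],[0,10,0,0,0,0,0.1],[0,0,10,0,0,0,0.1],[0,0,15,0,0,0,0.1],[0,0,15,0,0,0,0.1],[0,0,7,0,0,0,0.1],[0,0,3,0,0,0,0.1],[0,0,0,0,0,0,0.1],[0,0,0,0,0,0,0.1]]]' && python3 - <<'E'
from h import *
rel((.489,.3515),.1018,102.2)
E
```

```text
time: 25.95
ee_pos: [0.4888, 0.3498, 0.1028]
tool_rot: [-0.106, 0.994, 0.0, 0.0]
force: [0.8, -0.5, -1.2]
opening: 0.0216
grasp_force: 30.0
t 25.95 tcp [0.4888 0.3498 0.1028] yaw_y 102.2 tilt 0.02
shift [-0.6  1.6  1. ] turn z -0.0
```

Lower the last millimetre, release gently, then retreat straight up.

```bash
python3 -m creep '[[[0,0,0.7,0,0,0,0.1],[0,0,0.3,0,0,0,0.1],[0,0,0,0,0,0,0.1],[0,0,0,0,0,0,0.5],[0,0,0,0,0,0,0.9],[0,0,0,0,0,0,0.9],[0,0,0,0,0,0,0.9],[0,0,0,0,0,0,0.9],[0,0,0,0,0,0,0.9],[0,0,0,0,0,0,0.9]]]' && python3 -m creep '[[[0,0,-10,0,0,0,0.9],[0,0,-20,0,0,0,0.9],[0,0,-25,0,0,0,0.9],[0,0,-30,0,0,0,0.9],[0,0,-30,0,0,0,0.9],[40,0,-10,0,0,0,0.9],[40,0,-10,0,0,0,0.9],[40,0,0,0,0,0,0.9],[0,40,0,0,0,0,0.9],[0,40,0,0,0,0,0.9]]]' && python3 - <<'E'
from h import *
im=snapshot("top");sd=snapshot("side")
c,m=blob(im,(6,170,200),(14,255,255),(150,195,190,228));q=cv2.minAreaRect(ray("top",c[:,0],.09).astype(np.float32)*1000);print("grip top",cv2.contourArea(c),q)
c,_=blob(sd,(4,150,120),(16,255,255),(180,100,225,170));print("side",cv2.boundingRect(c))
def circ(bx):
    u0,v0,u1,v1=bx;g=cv2.cvtColor(cv2.resize(im[v0:v1,u0:u1],None,fx=8,fy=8,interpolation=cv2.INTER_CUBIC),cv2.COLOR_RGB2GRAY)
    c=cv2.HoughCircles(cv2.GaussianBlur(g,(0,0),2),cv2.HOUGH_GRADIENT,1,100,param1=80,param2=10,minRadius=40,maxRadius=50)
    for x,y,rr in c[0][:4]: print(rr/8,ray("top",(x/8+u0-.44,y/8+v0-.44),.011)[0].round(4))
circ((312,136,348,178))
p=im[136:182,308:352].astype(int);m=((p.min(2)>105)&(np.ptp(p,axis=2)<60)).astype(np.uint8)
k,l,s,ce=cv2.connectedComponentsWithStats(m)
for i in range(1,k):
    if s[i,4]>12: print(s[i].tolist(),ray("top",(308+ce[i][0],136+ce[i][1]),.011)[0].round(4))
E
```

```text
time: 26.95
ee_pos: [0.4886, 0.35, 0.1019]
tool_rot: [-0.106, 0.994, 0.0, 0.0]
force: [0.2, -0.6, 0.2]
opening: 0.0756
grasp_force: 0.0
time: 27.95
ee_pos: [0.3529, 0.4014, 0.2377]
tool_rot: [-0.107, 0.994, -0.001, -0.0]
force: [0.4, 0.5, 0.4]
opening: 0.0795
grasp_force: 0.0
grip top 55.5 ((489.35186767578125, 351.3028564453125), (31.691856384277344, 20.239604949951172), 1.2248672246932983)
side (196, 126, 13, 23)
5.8875 [ 0.6271 -0.1484]
5.3375 [ 0.6727 -0.1412]
5.8875 [ 0.622  -0.2026]
[0, 0, 44, 46, 1065] [ 0.6444 -0.1558]
[14, 10, 13, 21, 150] [ 0.6535 -0.146 ]
```

The block stands on the mat, with its origin about 2 mm from the mat's centre, and it has been released. Both bearing pairs lie within limits, centred near the tray middles.

```bash
python3 -c "
from plant import r
print(r.hand_in())"
```

```text
the job is handed in; nothing more can be done
None
```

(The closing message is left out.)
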